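# Open the ferrule jar in its bench brace at a drinking-horn stall

## Task

Take the square amber jar with the red cap, which is shut tight, and set it upright and fully home in the square socket of the wooden brace block, so that the jar cannot turn. With the jar braced there, turn the cap anticlockwise (seen from above) until it comes free of the jar, lift it straight up and finish while still holding it level in the gripper, two or three centimetres above the open mouth, with the jar left fully seated in the block. Leave the other wares on the table where they are.

Things in the scene. Friction and masses are not known exactly. Their poses are not given: they have to be found in the camera images.
- jar_mid (a point): Amber jar, loose, 0.25-0.45 kg: square body 56 x 56 mm, 60 mm tall, then a round neck; 95 mm tall with its cap on. This point: centre of the square body, 30 mm above the underside. z up; x, y square to the flat sides; the +x face has a white upright bar. Between body top (60 mm) and cap rim (73 mm) 13 mm stay free for fingertips. Lifted by the shut cap, the jar comes along.
- jar_mouth (a point): Centre of the jar's mouth, the top of the neck, 82 mm above the jar's underside. Axes as jar_mid. Three lips, out to 43 mm diameter, ring the neck here. A rubber seal in the mouth, sprung with about 20 N, pushes the shut cap up; with the cap off it stands 4 mm above the mouth.
- cap_mid (a point): Red round ribbed cap, loose, 50 g, 54 mm diameter, 22 mm tall. This point: its centre, 54 mm above jar_mid when shut. z up; x along the white stripe on its top. Three lugs inside hook under the neck's lips; the seal makes it stiff to turn (0.2 to 0.5 N m), and shut it cannot be lifted. It does not rise on a thread as it turns: it comes free all at once, and the seal pushes it up 2 mm.
- cap_rim (a point): Centre of the cap's lower rim, 11 mm below cap_mid, same axes. Turn, from above: shut, the cap's x is within 13 degrees of the jar's x; turned anticlockwise it is free from about 46 degrees past the jar's x, and a firm stop comes at about 70: lift between these. Clockwise it stops at 15. Shut, the rim is 9 mm below the mouth, so the cap must rise 13 mm to clear mouth and seal.
- brace_seat (a point): Pale wooden brace block, fixed to the table, 116 x 116 x 34 mm high, with a square socket open at the top in its middle: 60 x 60 mm (2 mm play each side of the jar), 26 mm deep, 6 mm bevel round its mouth. This point: centre of the socket's floor, 8 mm above the table; z up, x, y square to the sides. The jar fits any of four ways round; seated, jar_mid is 30 mm above this point.
- figurine: Dark wood carved figurine, 38 mm diameter, 64 mm tall, loose bystander; origin at its underside.
- mug: Terracotta mug, 72 mm diameter, 80 mm tall, loose bystander; origin at its underside.
- bowl: Terracotta bowl, 110 mm diameter, 45 mm tall, loose bystander; origin at its underside.
- blackjar: Round green glass jar with a black cap, 56 mm diameter, 85 mm tall, loose bystander, not the jar to open; origin at its underside.
- goblet: Brass goblet, 54 mm diameter, 100 mm tall, loose bystander; origin at its underside.
- hornstand: Small dark wood stand with two little horns, about 130 mm across and 135 mm tall, loose bystander; origin at its underside.
- brush: Small hand brush lying on the table, loose bystander; origin at its underside.
Things that resemble listed ones, but are neither listed nor needed, are in the scene too. Of the things shaped like the part that bears cap_mid, the red one is meant.

How it is judged:
By the outcome, as a careful person would: the job done as asked, in the order asked, and still so for the second after the job is handed in, while the arm keeps its last pose, push and grip.
It also fails if it takes over 48 s, if anything falls off the work surface, if the arm or the gripper's body presses on something with over 40 N, if the wrist force passes 120 N, or if a joint passes its speed limit or range.

## Robot

A 6-joint arm with a two-finger parallel gripper is mounted at the origin on the work surface. World frame = base frame: x ahead of the robot, y to its left, z up, the work surface at z = 0. Lengths are in mm, angles in rad, forces in N, time in s.
With the tool pointing down it reaches from about 275 to 775 mm from the base axis. Payload 14.6 kg.
Tool frame: the origin (TCP) lies midway between the tips of the shut fingers; the grasp point (between the pads) lies 19 mm behind it (r.grasp_offset is the distance from the TCP to the grasp point, in mm); z points along the fingers, y is the direction in which the jaws open and shut (so a half turn about z gives the same grasp; the last joint's range is limited). The gripper opens to 85 mm and grips with 20 to 120 N. Pads are 22 mm wide; open, the fingers measure 114 mm over their backs; the gripper's body (76 mm by 85 mm) begins 54 mm behind the grasp point. The pads swing forward as they close: fully open they stand 13 mm farther back than shut.
Start: joints at [-1.305, 0.263, -0.048, 1.259, 0, 1.415], TCP at [214.452, -479.206, 199.378] pointing down, gripper open.
Joint ranges: [-2.65, 2.65], [-0.89, 1.7], [-1.18, 1.37], [-2.13, 2.11], [-1.35, 1.29], [-3.14, 3.14]. Speed limits (rad/s): [1.89, 1.89, 2.57, 2.79, 3.14, 3.14].

## Interface

Orientations are given as a 3x3 rotation matrix whose columns are the frame's x, y, z axes.
In Python, from bench import readout, capture, camera_model, ticket, boxes_of, r gives the robot as it stands.
- The arm moves only by the tool carry_out, never from a script. Its argument "rows" is a list of rows, each a list of 3 entries, a list of its own where there are three numbers: the shift along the tool's x, y, z each as a share of 0.2 m, from -1 to 1, then the turn, a rotation vector about the tool's x, y, z each as a share of 180 degrees, from -1 to 1, then the opening, from 0 (shut) to 1 (fully open). A call has 1 to 12 rows; each row is the pose to reach, as a shift and turn from the pose commanded when the call began, along the tool's axes at that moment, turning the shorter way round; what a row does not reach only later rows make up. A row lasts 1/12 s, in which the tool goes at most 41.7 mm and 7.16 degrees, less where a joint would pass 70% of its speed; a pose out of reach is approached as far as the arm can. A call with a number of a shift or a turn outside -1 to 1 is refused whole. A call with a gripper value outside its range is refused whole. The fingers move at their own pace and stop on an object; "grip_force" is the grip in N (left out, the last holds). Time passes only in rows, so rows that repeat a pose let the fingers close. It gives the time, the measured TCP pose, the force and the opening at its end, in the units of the state.
- readout.get_obs(): the state, without advancing time (a new reading comes with each control period).
- capture(name): name is "scene" or "top" or "wrist"; returns the picture (384x512x3 uint8, blue, green, red); there is no depth.
- camera_model(name): a dict with "K" (3x3 intrinsics, pixels), "position" and "rotation" of the camera in the world. Camera axes: x right, y down, z forward; pixel columns grow to the right and rows downward; lengths in mm; the calibration is good to about 2 mm. A picture is of the moment at which its call begins: read the wrist's pose just before it. camera_model takes no time and is no camera call; for the wrist camera it gives the pose at the moment of the call.
- ticket.finish_job(): hands the job in, once; it reports no verdict.
Trained networks look in the newest picture that a camera, given by its name, has taken for a name from the list of things; names that differ only in an ending like _2 or _b are one class to them, and where a whole thing is asked for, a point or a joint stands for the part that bears it (a point fixed in the world has none). Each returns a list of dicts, best first, with "conf" (0 to 1); they miss things now and then, are a little off and sometimes report something else, mostly with a low value. They report only what shows in the picture. A call takes as long as a camera call. They do not tell look-alikes from the thing itself.
- boxes_of(camera, label): "xy" ([column, row] in pixels, amid what is visible of it).
The state is a dict: "t": time; "joint_pos": joint angles; "qvel": joint speeds; "joint_torque": joint torques, N m; "position": TCP position; "ee_rot": TCP orientation; "force": force on the tool from outside, world axes, zero at the start; "ft_torque": the same for the moment, N m; "finger_gap": finger opening in mm.
Only numpy, scipy, OpenCV 4.12 (cv2) and the standard library are available. Lean on these libraries where they do the work, as an engineer would, in place of code of your own. Each camera call takes 0.05 s, during which the arm holds its last target. There are 200 camera calls.

## Working session

There is one attempt and no reset: what is moved stays moved. The work goes in short steps, Python scripts to look and compute and a tool call to move; the robot and the scene stay as the last step left them, time stands still between calls to the robot, and variables do not carry over. Pictures are saved under pics/ and viewed, about 8 in all and at most 12, crops included, and the job is handed in when it is done.

Besides the shell and the picture viewer there is one more tool, called after "Emit:" in YAML: its name, and indented under it one key for each argument. carry_out: Moves the arm, as the interface text tells. Its arguments: {"type":"object","properties":{"rows":{"type":"array"},"grip_force":{"type":"number"}},"required":["rows"]}

```bash
ls; mkdir -p pics; python3 - <<'E'
from bench import readout, capture, camera_model, ticket, boxes_of, r
import cv2
for n in("scene","top"):
    im=capture(n); cv2.imwrite(f"pics/{n}0.png",im)
    for l in("jar_mid","cap_mid","brace_seat","blackjar"):
        print(n,l,[(b["xy"],round(b["conf"],2)) for b in boxes_of(n,l)][:4])
    m=camera_model(n); print(m["position"],m["rotation"],m["K"])
o=readout.get_obs(); print(o)
E
```

```text
pics
scene jar_mid [([219.0, 189.3], 0.96), ([302.3, 228.4], 0.68)]
scene cap_mid [([212.4, 171.6], 0.72), ([235.6, 178.8], 0.68), ([238.3, 202.4], 0.61), ([212.9, 212.1], 0.58)]
scene brace_seat [([302.4, 227.3], 0.56)]
scene blackjar []
[1419.84721071  390.50556167  717.59617917] [[-0.42876524  0.48693763 -0.76095474]
 [ 0.90310621  0.253078   -0.34691597]
 [ 0.02365446 -0.83596846 -0.54826745]] [[396.38396571   0.         257.32927942]
 [  0.         396.38396571 188.17022476]
 [  0.           0.           1.        ]]
top jar_mid [([138.0, 130.2], 0.51)]
top cap_mid [([295.5, 230.3], 0.79), ([292.5, 165.3], 0.7), ([329.3, 224.3], 0.6), ([306.8, 199.0], 0.58)]
top brace_seat [([198.8, 183.6], 0.69)]
top blackjar [([275.0, 125.2], 0.9)]
[ 436.93257748   12.33913388 1343.49456837] [[-0.01577064 -0.9961736   0.08596193]
 [-0.99961148  0.01373202 -0.02425533]
 [ 0.02298209 -0.08631105 -0.99600313]] [[454.95741885   0.         254.71750672]
 [  0.         454.95741885 188.69288241]
 [  0.           0.           1.        ]]
{'t': 0.5, 'joint_pos': array([-1.30529245e+00,  2.63117557e-01, -4.83408653e-02,  1.25942911e+00,
       -1.21503302e-06,  1.41549271e+00]), 'qvel': array([-1.27950418e-03,  6.13792578e-05, -9.27459344e-04, -3.40757610e-04,
        3.79952874e-04, -7.73786066e-04]), 'joint_torque': array([-3.41484607e-03, -6.37028933e+01,  3.84586537e+01,  1.96218585e-03,
       -1.87888299e-04,  6.96668323e-07]), 'position': array([ 214.44628252, -479.17189596,  199.35416144]), 'ee_rot': array([[ 9.12759382e-01,  4.08497626e-01, -2.51050866e-05],
       [ 4.08497626e-01, -9.12759378e-01,  8.76935008e-05],
       [ 1.29076836e-05, -9.02984339e-05, -9.99999996e-01]]), 'force': array([-0.653317  ,  0.26065231, -0.23340458]), 'ft_torque': array([-0.0382189 , -0.01144136, -0.02026346]), 'finger_gap': 85.44903155693353}
```

```bash
python3 - <<'E'
import cv2
a=cv2.imread("pics/top0.png")[60:300,90:400]; cv2.imwrite("pics/v1.png",cv2.resize(a,None,fx=2.5,fy=2.5,interpolation=cv2.INTER_CUBIC))
a=cv2.imread("pics/scene0.png")[80:320,110:420]; cv2.imwrite("pics/v2.png",cv2.resize(a,None,fx=2.5,fy=2.5,interpolation=cv2.INTER_CUBIC))
E
```

```text
(no output)
```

View pics/v1.png

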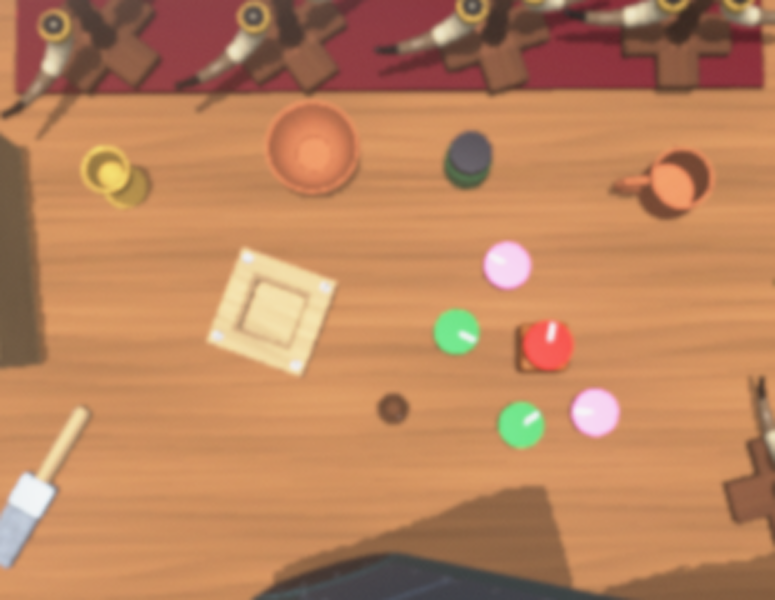

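View pics/v2.png

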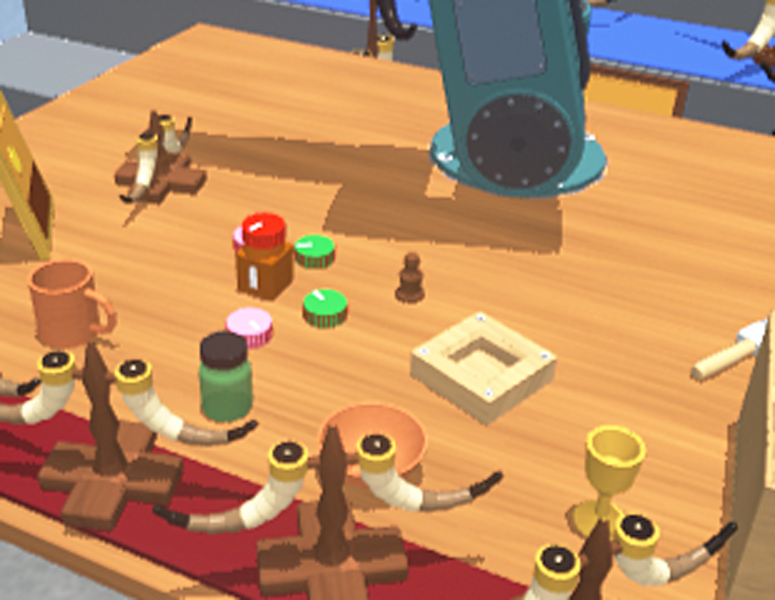

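```bash
cat > h.py <<'E'
from bench import readout, capture, camera_model, ticket, boxes_of, r
import cv2, numpy as np
np.set_printoptions(precision=3,suppress=True)
def ray(m,uv):
    d=m["rotation"]@np.linalg.solve(m["K"],[*uv,1]); return np.array(m["position"]),d
def onz(m,uv,z):
    p,d=ray(m,uv); return p+d*(z-p[2])/d[2]
def proj(m,X):
    c=m["K"]@(m["rotation"].T@(np.asarray(X)-m["position"])); return c[:2]/c[2]
def tri(obs):
    A=np.zeros((3,3));b=np.zeros(3)
    for m,uv in obs:
        p,d=ray(m,uv); d/=np.linalg.norm(d); P=np.eye(3)-np.outer(d,d); A+=P;b+=P@p
    return np.linalg.solve(A,b)
def red(im):
    hsv=cv2.cvtColor(im,cv2.COLOR_BGR2HSV)
    k=((hsv[...,0]<5)|(hsv[...,0]>174))&(hsv[...,1]>200)&(hsv[...,2]>140)
    return k.astype(np.uint8)
def row(T,R_=None,o=None):
    "shares for a world TCP target T, rotation R_, from the present pose"
    o=o or readout.get_obs(); R=o["ee_rot"]
    s=R.T@(np.asarray(T)-o["position"])/200
    w=np.zeros(3)
    if R_ is not None: w=cv2.Rodrigues(R.T@R_)[0].ravel()/np.pi
    return s,w
def down(yaw):  # tool down, tool y axis at angle yaw in world
    y=np.array([np.cos(yaw),np.sin(yaw),0]); z=np.array([0,0,-1.]); return np.column_stack([np.cross(y,z),y,z])
E
python3 - <<'E'
from h import *
mt,ms=camera_model("top"),camera_model("scene")
t=cv2.imread("pics/top0.png"); s=cv2.imread("pics/scene0.png")
c=[]
for im,w in((t,(270,150,340,260)),(s,(190,150,240,200))):
    k=red(im); x0,y0,x1,y1=w; n,l,st,ce=cv2.connectedComponentsWithStats(k[y0:y1,x0:x1])
    i=1+np.argmax(st[1:,4]); c.append(ce[i]+[x0,y0]); print(st[i],c[-1])
print("cap tri",tri([(mt,c[0]),(ms,c[1])]), onz(mt,c[0],90), onz(ms,c[1],88))
dots=[(246,257),(326,286),(296,367),(216,337)]
P=[onz(mt,(u/2.5+90,v/2.5+60),34) for u,v in dots]; print("brace",np.mean(P,0),P)
dots=[(481,318),(547,357),(488,394),(423,352)]
P=np.array([onz(ms,(u/2.5+110,v/2.5+80),34) for u,v in dots]); print("brace s",P.mean(0))
w=camera_model("wrist");o=readout.get_obs();R=o["ee_rot"]
print("wrist cam in tool",R.T@(w["position"]-o["position"]),R.T@w["rotation"],w["K"])
E
```

```text
Traceback (most recent call last):
ValueError: attempt to get argmax of an empty sequence
```

```bash
python3 - <<'E'
from h import *
t=cv2.imread("pics/top0.png"); s=cv2.imread("pics/scene0.png")
for im,u in((t,(313,201)),(s,(216,176))): print(cv2.cvtColor(im,cv2.COLOR_BGR2HSV)[u[1]-2:u[1]+1,u[0]-2:u[0]+1].reshape(-1,3))
E
sed -i 's/<5)/<7)/; s/>174/>172/; s/>200)/>185)/' h.py
python3 - <<'E'
from h import *
mt,ms=camera_model("top"),camera_model("scene")
t=cv2.imread("pics/top0.png"); s=cv2.imread("pics/scene0.png")
c=[]
for im,w in((t,(270,150,340,260)),(s,(190,150,240,200))):
    k=red(im); x0,y0,x1,y1=w; n,l,st,ce=cv2.connectedComponentsWithStats(k[y0:y1,x0:x1])
    if n<2: print("none");continue
    i=1+np.argmax(st[1:,4]); c.append(ce[i]+[x0,y0]); print(st[i],c[-1])
if len(c)==2: print("cap tri",tri([(mt,c[0]),(ms,c[1])]), onz(mt,c[0],90), onz(ms,c[1],88))
dots=[(246,257),(326,286),(296,367),(216,337)]
P=[onz(mt,(u/2.5+90,v/2.5+60),34) for u,v in dots]; print("brace",np.mean(P,0),P)
dots=[(481,318),(547,357),(488,394),(423,352)]
P=np.array([onz(ms,(u/2.5+110,v/2.5+80),34) for u,v in dots]); print("brace s",P.mean(0))
w=camera_model("wrist");o=readout.get_obs();R=o["ee_rot"]
print("wrist cam in tool",R.T@(w["position"]-o["position"]),R.T@w["rotation"],w["K"])
E
```

```text
[[  1 166 247]
 [  1 168 247]
 [  1 167 247]
 [  1 166 247]
 [  1 166 247]
 [  1 167 247]
 [  1 166 247]
 [  1 166 247]
 [  1 167 247]]
[[  3 215 208]
 [  3 214 206]
 [  3 213 204]
 [  3 214 191]
 [  3 217 199]
 [  3 212 184]
 [  3 218 195]
 [  3 215 203]
 [  3 214 188]]
none
[ 17  15  17  15 198] [215.167 171.859]
brace [563.908 142.658  34.   ] [array([627.812, 171.243,  34.   ]), array([592.814,  79.081,  34.   ]), array([499.572, 114.374,  34.   ]), array([535.433, 205.934,  34.   ])]
brace s [565.565 146.993  34.   ]
wrist cam in tool [  76.107    1.792 -176.376] [[ 0.    -0.954 -0.3  ]
 [ 1.     0.     0.001]
 [-0.    -0.3    0.954]] [[280.093   0.    254.343]
 [  0.    280.093 195.364]
 [  0.      0.      1.   ]]
```

```bash
sed -i 's/>185)/>140)/' h.py
python3 - <<'E'
from h import *
mt,ms=camera_model("top"),camera_model("scene")
t=cv2.imread("pics/top0.png"); s=cv2.imread("pics/scene0.png")
c=[]
for im,w in((t,(290,170,330,225)),(s,(205,160,228,180))):
    k=red(im); x0,y0,x1,y1=w; n,l,st,ce=cv2.connectedComponentsWithStats(k[y0:y1,x0:x1])
    i=1+np.argmax(st[1:,4]); c.append(st[i,:2]+st[i,2:4]/2-.5+[x0,y0]); print(st[i],c[-1])
p=tri([(mt,c[0]),(ms,c[1])]); print("cap tri",p, onz(mt,c[0],90), onz(ms,c[1],84))
o=readout.get_obs()
# aim: tcp 150 above cap with same yaw -> camera aims?
w=camera_model("wrist")
print(w["rotation"]@[0,0,1])
for yaw in (-21,69,159,-111): print(yaw,row([p[0],p[1],200],down(np.radians(yaw)),o))
E
```

```text
[  9  18  20  20 278] [308.5 197.5]
[  2   5  17  15 201] [215. 172.]
cap tri [ 518.583 -166.814   83.916] [ 518.588 -166.758   90.   ] [ 518.508 -165.825   84.   ]
[-0.274 -0.123 -0.954]
-21 (array([ 2.026, -0.804, -0.003]), array([-0.   , -0.   , -0.249]))
69 (array([ 2.026, -0.804, -0.003]), array([-0.   , -0.   , -0.749]))
159 (array([ 2.026, -0.804, -0.003]), array([-0.   ,  0.   ,  0.751]))
-111 (array([ 2.026, -0.804, -0.003]), array([-0.   ,  0.   ,  0.251]))
```

Emit:
carry_out:
  rows:
    - [[1,-0.4,0],[0,0,-0.24],1]
    - [[1,-0.4,0],[0,0,-0.24],1]
    - [[1,-0.4,0],[0,0,-0.24],1]
    - [[1,-0.4,0],[0,0,-0.24],1]
    - [[1,-0.4,0],[0,0,-0.24],1]
    - [[1,-0.4,0],[0,0,-0.24],1]

```text
t: 1.0
position: [367.2, -320.5, 199.6]
ee_rot: [[0.38, 0.925, 0.001], [0.925, -0.38, 0.001], [0.001, 0.001, -1.0]]
force: [-0.4, -0.2, -0.0]
finger_gap: 85.3
```

```bash
python3 - <<'E'
from h import *
o=readout.get_obs(); print(o["t"],o["position"],o["joint_pos"]); print(row([518,-167,200],down(np.radians(24)),o))
E
```

```text
1.0 [ 367.177 -320.462  199.643] [-0.886  0.198 -0.136  1.237  0.001  1.075]
(array([ 0.996,  0.406, -0.   ]), array([ 0.   , -0.   , -0.257]))
```

Emit:
carry_out:
  rows:
    - [[1,0.41,0],[0,0,-0.26],1]
    - [[1,0.41,0],[0,0,-0.26],1]
    - [[1,0.41,0],[0,0,-0.26],1]
    - [[1,0.41,0],[0,0,-0.26],1]
    - [[1,0.41,0],[0,0,-0.26],1]
    - [[1,0.41,0],[0,0,-0.26],1]
    - [[1,0.41,0],[0,0,-0.26],1]
    - [[1,0.41,0],[0,0,-0.26],1]
    - [[1,0.41,0],[0,0,-0.26],1]

```text
t: 1.75
position: [517.7, -172.2, 199.3]
ee_rot: [[-0.403, 0.915, -0.0], [0.915, 0.403, 0.0], [0.0, -0.0, -1.0]]
force: [-0.1, -1.1, 0.2]
finger_gap: 85.3
```

```bash
python3 - <<'E'
from h import *
o=readout.get_obs(); print(o["t"],o["position"],o["joint_pos"],o["qvel"]); 
m=camera_model("wrist"); im=capture("wrist"); cv2.imwrite("pics/w1.png",im); np.savez("w1.npz",**{k:m[k] for k in("K","position","rotation")})
print(proj(m,[518.6,-166.5,95]))
u=proj(m,[518.6,-166.5,60]).astype(int); x=max(0,u[0]-130);y=max(0,u[1]-100); print(x,y)
cv2.imwrite("pics/v3.png",cv2.resize(im[y:y+200,x:x+260],None,fx=3,fy=3,interpolation=cv2.INTER_CUBIC))
E
```

```text
1.75 [ 517.674 -172.198  199.312] [-0.47   0.299  0.003  1.275 -0.     0.686] [-0.016 -0.006 -0.004 -0.     0.002  0.017]
[257.901 178.463]
127 71
```

View pics/v3.png

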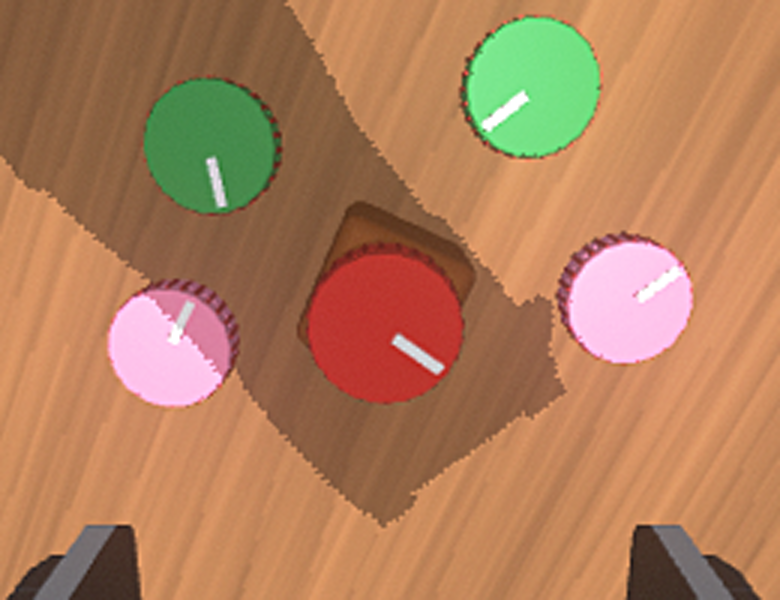

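```bash
python3 - <<'E'
from h import *
m=dict(np.load("w1.npz"))
f=lambda u,v,z: onz(m,(u/3+127-.33,v/3+71-.33),z)
d=f(441,371,95)-f(395,338,95); print("cap yaw",np.degrees(np.arctan2(d[1],d[0])))
print("cap c",f(385,325,95))
for a,b in(((372,208),(462,250)),((346,222),(303,328))):
    d=f(*b,60)-f(*a,60); print("edge",np.degrees(np.arctan2(d[1],d[0])),d)
o=readout.get_obs(); print(o["position"], row([518,-166.8,62],None,o))
E
```

```text
cap yaw -12.708825880914985
cap c [ 516.098 -168.229   95.   ]
edge -0.9940404119027733 [37.225 -0.646  0.   ]
edge -89.12096041712135 [  0.678 -44.177   0.   ]
[ 517.524 -172.465  199.401] (array([0.025, 0.014, 0.687]), array([0., 0., 0.]))
```

Emit:
carry_out:
  rows:
    - [[0.024,0.01,0.15],[0,0,0],1]
    - [[0.024,0.01,0.3],[0,0,0],1]
    - [[0.024,0.01,0.45],[0,0,0],1]
    - [[0.024,0.01,0.6],[0,0,0],1]
    - [[0.024,0.01,0.68],[0,0,0],1]
    - [[0.024,0.01,0.68],[0,0,0],1]
    - [[0.024,0.01,0.68],[0,0,0],0]
    - [[0.024,0.01,0.68],[0,0,0],0]
    - [[0.024,0.01,0.68],[0,0,0],0]
    - [[0.024,0.01,0.68],[0,0,0],0]
    - [[0.024,0.01,0.68],[0,0,0],0]
    - [[0.024,0.01,0.68],[0,0,0],0]
  grip_force: 80

```text
t: 2.8
position: [517.9, -167.1, 63.9]
ee_rot: [[-0.405, 0.914, 0.001], [0.914, 0.405, -0.0], [-0.001, 0.001, -1.0]]
force: [-0.3, 0.5, -0.1]
finger_gap: 12.5
```

Emit:
carry_out:
  rows:
    - [[0,0,0],[0,0,0],0]
    - [[0,0,0],[0,0,0],0]
    - [[0,0,0],[0,0,0],0]

```text
t: 3.05
position: [517.6, -167.0, 63.4]
ee_rot: [[-0.405, 0.914, -0.0], [0.914, 0.405, 0.0], [0.0, -0.0, -1.0]]
force: [0.4, -0.2, 0.1]
finger_gap: -0.2
```

```bash
python3 - <<'E'
from h import *
o=readout.get_obs(); print({k:o[k] for k in("t","position","force","ft_torque","finger_gap","joint_pos")})
print(row([518,-166,190],None,o))
E
```

```text
{'t': 3.05, 'position': array([ 517.617, -166.975,   63.417]), 'force': array([ 0.36 , -0.176,  0.062]), 'ft_torque': array([-0.011,  0.041,  0.015]), 'finger_gap': -0.20969924365498682, 'joint_pos': array([-0.462,  0.372, -0.271,  0.928,  0.   ,  0.692])}
(array([ 0.004,  0.004, -0.633]), array([0., 0., 0.]))
```

```bash
python3 - <<'E'
from h import *
m=camera_model("wrist")
im=capture("wrist"); s=capture("scene"); t=capture("top")
cv2.imwrite("pics/w2.png",im)
a=cv2.resize(s[130:270,170:310],(400,400),interpolation=cv2.INTER_CUBIC);b=cv2.resize(im,(400,300))
c=cv2.resize(t[150:250,260:360],(400,400),interpolation=cv2.INTER_CUBIC)
cv2.imwrite("pics/v4.png",np.hstack([a,np.vstack([b,np.zeros((100,400,3),np.uint8)])]))
cv2.imwrite("pics/t2.png",c)
E
```

```text
(no output)
```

View pics/v4.png

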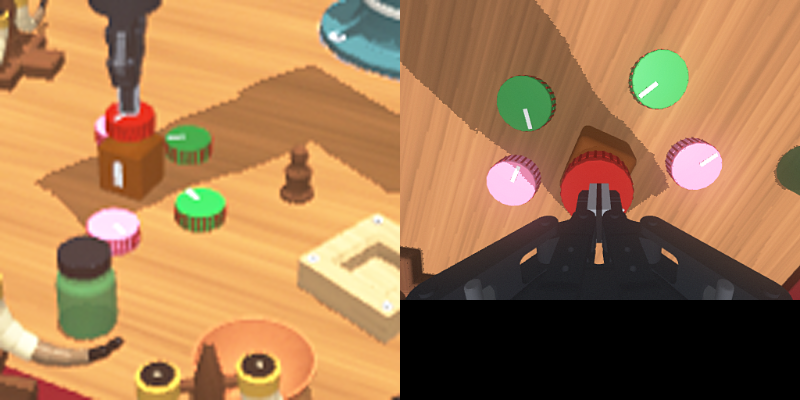

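```bash
python3 - <<'E'
from h import *
m=camera_model("wrist"); s=camera_model("scene"); o=readout.get_obs(); p=o["position"]
print(r.grasp_offset, [a for a in dir(r) if a[0]!="_"])
for z in (0,19,30,40): print(z,proj(s,p+[0,0,z]),proj(m,p+[0,0,z]))
w=m["position"]-p; print("wristcam",o["ee_rot"].T@w)
im=cv2.imread("pics/w2.png")
cv2.imwrite("pics/v5.png",cv2.resize(im[180:340,180:330],None,fx=3.5,fy=3.5,interpolation=cv2.INTER_CUBIC))
k=red(im); n,l,st,ce=cv2.connectedComponentsWithStats(k); print(st[1+np.argmax(st[1:,4])])
E
```

```text
18.700000000000003 ['Unreachable', 'grasp_offset']
0 [215.056 177.449] [255.035 222.426]
19 [214.842 172.232] [255.086 234.512]
30 [214.717 169.171] [255.122 242.745]
40 [214.602 166.362] [255.158 251.213]
wristcam [  74.697   -0.375 -176.365]
[ 205  202   95   75 3586]
```

View pics/v5.png

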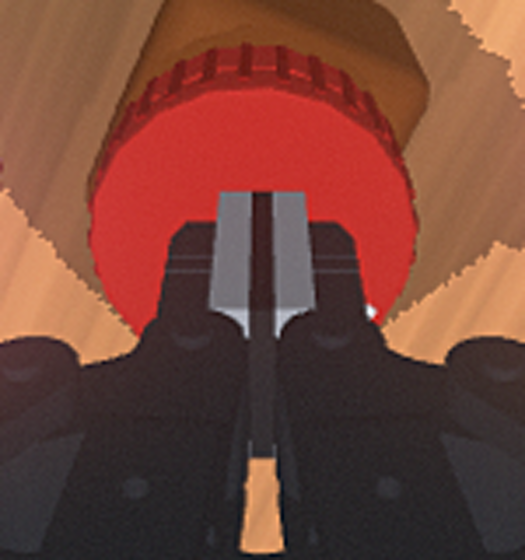

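The fingers shut on empty air. The image shows the tips over the middle of the cap, about 33 mm above the reported TCP, and both wrist views and the scene view agree on that. I'll open, go lower and check again.

Emit:
carry_out:
  rows:
    - [[0,-0.008,0],[0,0,0],1]
    - [[0,-0.008,0],[0,0,0],1]
    - [[0,-0.008,0],[0,0,0],1]
    - [[0,-0.008,0],[0,0,0],1]
    - [[0,-0.008,0],[0,0,0],1]
    - [[0,-0.008,0],[0,0,0],1]
    - [[0,-0.008,0],[0,0,0],1]
    - [[0,-0.008,0],[0,0,0],1]

```text
t: 3.87
position: [516.1, -167.6, 63.3]
ee_rot: [[-0.405, 0.914, -0.0], [0.914, 0.405, 0.0], [0.0, -0.0, -1.0]]
force: [0.5, 0.7, -0.8]
finger_gap: 85.2
```

Emit:
carry_out:
  rows:
    - [[0,0,0.04],[0,0,0],1]
    - [[0,0,0.08],[0,0,0],1]
    - [[0,0,0.12],[0,0,0],1]
    - [[0,0,0.16],[0,0,0],1]
    - [[0,0,0.16],[0,0,0],1]

```text
t: 4.28
position: [515.2, -167.2, 29.4]
ee_rot: [[-0.405, 0.914, -0.002], [0.914, 0.405, 0.001], [0.002, -0.002, -1.0]]
force: [-0.4, -0.2, -0.0]
finger_gap: 85.3
```

```bash
python3 - <<'E'
from h import *
o=readout.get_obs(); print({k:o[k] for k in("t","position","force","finger_gap")})
im=capture("wrist"); s=capture("scene")
cv2.imwrite("pics/w3.png",im)
a=cv2.resize(s[140:210,180:260],(457,400),interpolation=cv2.INTER_CUBIC);b=cv2.resize(im[150:384,130:380],(343,321))
cv2.imwrite("pics/v6.png",np.hstack([a,np.vstack([b,np.zeros((79,343,3),np.uint8)])]))
E
```

```text
{'t': 4.2833, 'position': array([ 515.157, -167.183,   29.398]), 'force': array([-0.368, -0.203, -0.007]), 'finger_gap': 85.27569744046468}
```

View pics/v6.png

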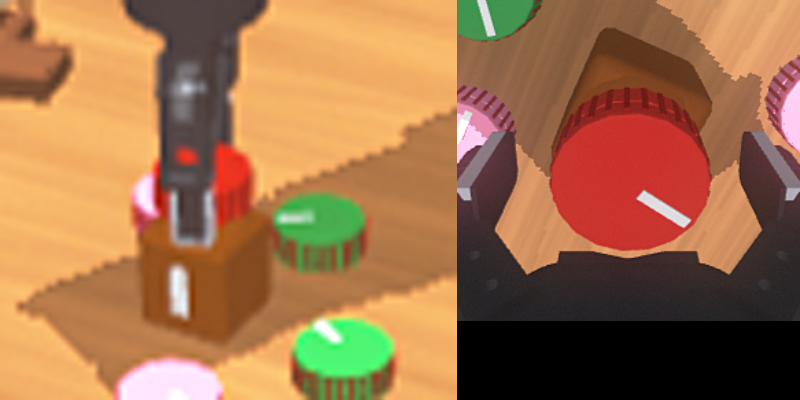

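```bash
python3 - <<'E'
from h import *
s=camera_model("scene"); o=readout.get_obs(); p=o["position"]; y=o["ee_rot"][:,1]; x=o["ee_rot"][:,0]
for z in (55,62,70,77): 
  q=p+y*45; q[2]=z; print(z,proj(s,q))
m=camera_model("wrist")
# pad inner separation: crop coords scale
sc=343/250
for z in(-30,-40,-47,-55):
  R=o["ee_rot"]; print(z,[ (proj(m,p+R@np.array([11,sy*42.6,z]))-[130,150])*sc+[457,0] for sy in(-1,1)])
E
```

```text
55 [213.582 187.235]
62 [213.497 185.304]
70 [213.4   183.083]
77 [213.313 181.126]
-30 [array([525.588, 103.169]), array([731.838, 103.291])]
-40 [array([519.049, 113.502]), array([738.487, 113.635])]
-47 [array([513.952, 121.558]), array([743.672, 121.7  ])]
-55 [array([507.508, 131.742]), array([750.225, 131.895])]
```

Emit:
carry_out:
  rows:
    - [[0,0,0],[0,0,0],0]
    - [[0,0,0],[0,0,0],0]
    - [[0,0,0],[0,0,0],0]
    - [[0,0,0],[0,0,0],0]
    - [[0,0,0],[0,0,0],0]
    - [[0,0,0],[0,0,0],0]
    - [[0,0,0],[0,0,0],0]
  grip_force: 80

```text
t: 4.97
position: [516.5, -167.8, 32.2]
ee_rot: [[-0.405, 0.914, 0.001], [0.914, 0.405, -0.001], [-0.001, 0.001, -1.0]]
force: [-1.8, 1.5, 8.2]
finger_gap: 52.1
```

Emit:
carry_out:
  rows:
    - [[0,0,-0.02],[0,0,0],0]
    - [[0,0,-0.06],[0,0,0],0]
    - [[0,0,-0.15],[0,0,0],0]
    - [[0,0,-0.3],[0,0,0],0]
    - [[0,0,-0.4],[0,0,0],0]
    - [[0,0,-0.4],[0,0,0],0]
    - [[0,0,-0.4],[0,0,0],0]

```text
t: 5.55
position: [516.6, -167.9, 112.1]
ee_rot: [[-0.405, 0.914, 0.002], [0.914, 0.405, -0.001], [-0.001, 0.001, -1.0]]
force: [-0.1, 1.0, -5.4]
finger_gap: 52.1
```

```bash
python3 - <<'E'
from h import *
o=readout.get_obs(); print({k:o[k] for k in("t","position","force","ft_torque","finger_gap","joint_pos")})
m=camera_model("wrist"); im=capture("wrist"); s=capture("scene"); cv2.imwrite("pics/w4.png",im); cv2.imwrite("pics/s4.png",s); np.savez("w4.npz",pos=o["position"],ee=o["ee_rot"],**{k:m[k] for k in("K","position","rotation")})
a=cv2.resize(s[90:230,170:310],(400,400),interpolation=cv2.INTER_CUBIC);b=cv2.resize(im[100:360,130:380],(400,416))[:400]
cv2.imwrite("pics/v7.png",np.hstack([a,b]))
E
```

```text
{'t': 5.55, 'position': array([ 516.605, -167.896,  112.058]), 'force': array([-0.1  ,  0.981, -5.401]), 'ft_torque': array([ 0.038, -0.025, -0.025]), 'finger_gap': 52.055017545139286, 'joint_pos': array([-0.464,  0.334, -0.188,  1.047, -0.   ,  0.69 ])}
```

View pics/v7.png

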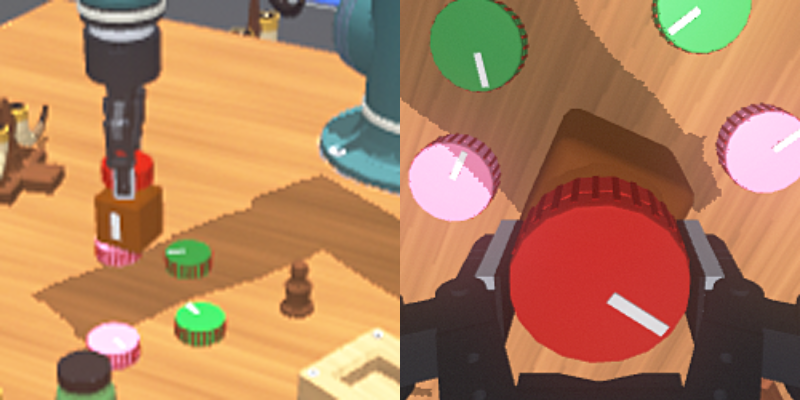

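Emit:
carry_out:
  rows:
    - [[0.1,0.06,-0.1],[0,0,0],0]
    - [[0.25,0.16,-0.19],[0,0,0],0]
    - [[0.4,0.26,-0.19],[0,0,0],0]
    - [[0.55,0.35,-0.19],[0,0,0],0]
    - [[0.67,0.43,-0.19],[0,0,0],0]

```text
t: 6.07
position: [539.8, -8.0, 148.2]
ee_rot: [[-0.405, 0.914, -0.002], [0.914, 0.405, 0.001], [0.001, -0.001, -1.0]]
force: [-0.5, -0.2, -3.9]
finger_gap: 51.7
```

```bash
python3 - <<'E'
from h import *
m=dict(np.load("w4.npz"))
f=lambda u,v,z: onz(m,(130+(u-400)/1.6,100+v/1.6),z)
d=f(667,332,175)-f(610,297,175); print("cap yaw",np.degrees(np.arctan2(d[1],d[0])))
for a,b in(((590,115),(675,160)),((566,115),(528,205))):
    d=f(*b,140)-f(*a,140); print("edge",np.degrees(np.arctan2(d[1],d[0])),d)
o=readout.get_obs(); print(o["t"],o["position"], row([564.5,144.5,150],down(np.radians(3.1)),o))
E
```

```text
cap yaw -11.597895160405754
edge -4.586080282417635 [33.527 -2.689  0.   ]
edge -89.6267938644798 [  0.235 -36.132   0.   ]
6.0667 [539.792  -8.043 148.249] (array([ 0.647,  0.422, -0.008]), array([-0.001, -0.   ,  0.116]))
```

Emit:
carry_out:
  rows:
    - [[0.1,0.07,0],[0,0,0.03],0]
    - [[0.25,0.16,0],[0,0,0.06],0]
    - [[0.4,0.26,0],[0,0,0.09],0]
    - [[0.55,0.36,0],[0,0,0.116],0]
    - [[0.647,0.422,0],[0,0,0.116],0]
    - [[0.647,0.422,0],[0,0,0.116],0]
    - [[0.647,0.422,0],[0,0,0.116],0]

```text
t: 6.65
position: [564.6, 143.2, 147.8]
ee_rot: [[-0.055, 0.998, -0.003], [0.999, 0.055, -0.0], [-0.0, -0.003, -1.0]]
force: [-0.9, -0.1, -5.1]
finger_gap: 52.2
```

```bash
python3 - <<'E'
from h import *
o=readout.get_obs(); print({k:o[k] for k in("t","position","force","ft_torque","finger_gap","joint_pos")}); print(o["ee_rot"])
m=camera_model("wrist"); im=capture("wrist"); s=capture("scene");t=capture("top"); cv2.imwrite("pics/w5.png",im); cv2.imwrite("pics/s5.png",s);cv2.imwrite("pics/t5.png",t); np.savez("w5.npz",pos=o["position"],ee=o["ee_rot"],**{k:m[k] for k in("K","position","rotation")})
# white-dot candidates
P0=np.array([[627.8,171.2,34],[592.8,79.1,34],[499.6,114.4,34],[535.4,205.9,34]])
print([proj(m,p) for p in P0])
cv2.imwrite("pics/v8.png",cv2.resize(im,(800,600),interpolation=cv2.INTER_CUBIC))
E
```

```text
{'t': 6.65, 'position': array([564.58 , 143.185, 147.751]), 'force': array([-0.925, -0.082, -5.092]), 'ft_torque': array([-0.045, -0.002, -0.045]), 'finger_gap': 52.19540475938371, 'joint_pos': array([ 0.109,  0.382, -0.01 ,  1.181, -0.   ,  1.625])}
[[-0.055  0.998 -0.003]
 [ 0.999  0.055 -0.   ]
 [-0.    -0.003 -1.   ]]
[array([316.579, 157.835]), array([276.114, 236.466]), array([193.799, 202.822]), array([228.777, 118.265])]
```

View pics/v8.png

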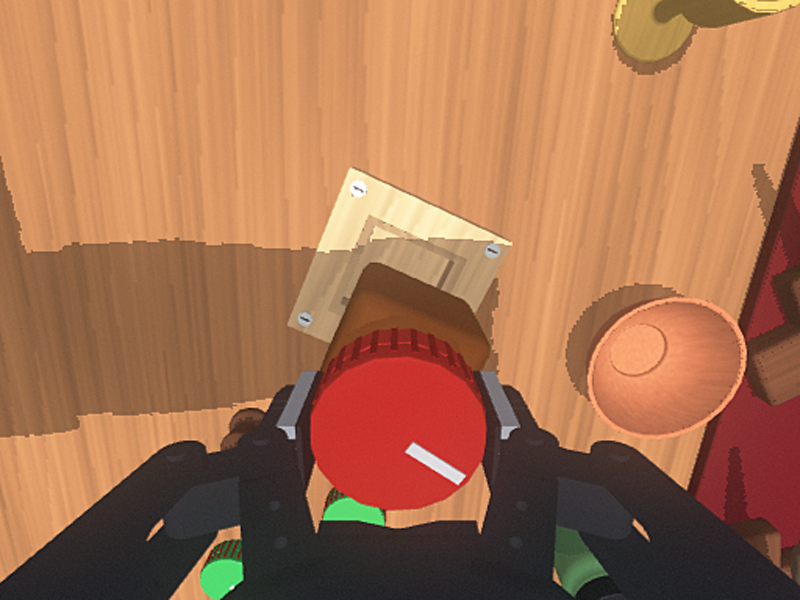

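```bash
python3 - <<'E'
from h import *
m=dict(np.load("w5.npz")); mt=camera_model("top"); im=cv2.imread("pics/w5.png")
g=cv2.cvtColor(im,cv2.COLOR_BGR2GRAY); hsv=cv2.cvtColor(im,cv2.COLOR_BGR2HSV)
uv=np.array([(358,188),(492,250),(304,318)])/1.5625
P=[]
for u in uv:  # low-saturation blob = screw head
    x,y=np.round(u).astype(int); w=(hsv[y-7:y+8,x-7:x+8,1]<60).astype(np.uint8)
    mo=cv2.moments(w,True); c=u if mo["m00"]<5 else np.array([x-7+mo["m10"]/mo["m00"],y-7+mo["m01"]/mo["m00"]]); print(u,c,mo["m00"])
    P.append(onz(m,c,34))
P=np.array(P); C=(P[1]+P[2])/2
e1=P[1]-P[0];e2=P[2]-P[0]; print(P,"centre",C,"len",np.linalg.norm(e1),np.linalg.norm(e2))
print("yaw",[np.degrees(np.arctan2(e[1],e[0])) for e in(e1,e2)])
f=lambda u,v,z: onz(m,(u/1.5625,v/1.5625),z)
zj=147.8-32.2
for nm,a,b,z in(("cap",(409,446),(464,480),zj+95),("jar top",(385,265),(465,304),zj+60),("jarL",(362,275),(335,345),zj+60),("blk",(352,168),(512,243),34),("blkL",(352,168),(288,326),34)):
    d=f(*b,z)-f(*a,z); print(nm,np.degrees(np.arctan2(d[1],d[0])),np.linalg.norm(d))
print("cap c",f(398,433,zj+95))
E
```

```text
[229.12 120.32] [228.835 120.107] 103.0
[314.88 160.  ] [314.644 160.   ] 73.0
[194.56 203.52] [194.687 203.761] 67.0
[[535.507 204.124  34.   ]
 [626.062 168.827  34.   ]
 [500.562 113.363  34.   ]] centre [563.312 141.095  34.   ] len 97.19024285710205 97.2554417813547
yaw [np.float64(-21.295027385237017), np.float64(-111.0579849609824)]
cap -32.39922418924216 21.126284180300118
jar top -23.3198157571914 31.614588607586082
jarL -108.65446210975801 28.347233498209118
blk -21.23449266583327 115.1634953751718
blkL -111.34617163919589 116.96748931070324
cap c [565.228 142.157 210.6  ]
```

Emit:
carry_out:
  rows:
    - [[-0.008,-0.008,0.08],[0,0,0],0]
    - [[-0.008,-0.008,0.2],[0,0,0],0]
    - [[-0.008,-0.008,0.32],[0,0,0],0]
    - [[-0.008,-0.008,0.38],[0,0,0],0]
    - [[-0.008,-0.008,0.38],[0,0,0],0]
    - [[-0.008,-0.008,0.4],[0,0,0],0]
    - [[-0.008,-0.008,0.42],[0,0,0],0]
    - [[-0.008,-0.008,0.44],[0,0,0],0]
    - [[-0.008,-0.008,0.45],[0,0,0],0]

```text
t: 7.55
position: [565.8, 141.6, 64.9]
ee_rot: [[-0.053, 0.999, 0.007], [0.999, 0.053, 0.003], [0.002, 0.007, -1.0]]
force: [-27.1, 5.8, 86.8]
finger_gap: 51.9
```

Emit:
carry_out:
  rows:
    - [[0,0,0.015],[0,0,0],0]
    - [[0,0,0.03],[0,0,0],0]
    - [[0,0,0.045],[0,0,0],0]
    - [[0,0,0.06],[0,0,0],0]
    - [[0,0,0.065],[0,0,0],0]

```text
t: 7.97
position: [564.4, 140.9, 46.2]
ee_rot: [[-0.053, 0.999, 0.001], [0.999, 0.053, 0.001], [0.001, 0.001, -1.0]]
force: [2.1, 5.4, -1.1]
finger_gap: 52.1
```

Emit:
carry_out:
  rows:
    - [[0,0,0],[0,0,0],0]
    - [[0,0,0.01],[0,0,0],0]

```text
t: 8.13
position: [564.5, 140.9, 44.5]
ee_rot: [[-0.052, 0.999, 0.001], [0.999, 0.052, 0.001], [0.001, 0.001, -1.0]]
force: [1.6, 5.8, -1.7]
finger_gap: 51.8
```

```bash
python3 - <<'E'
from h import *
o=readout.get_obs(); print({k:o[k] for k in("t","position","force","ft_torque","finger_gap")})
m=camera_model("wrist"); im=capture("wrist"); s=capture("scene"); cv2.imwrite("pics/w6.png",im); cv2.imwrite("pics/s6.png",s); np.savez("w6.npz",pos=o["position"],ee=o["ee_rot"],**{k:m[k] for k in("K","position","rotation")})
a=cv2.resize(s[140:260,240:360],(400,400),interpolation=cv2.INTER_CUBIC);b=cv2.resize(im[100:350,130:380],(400,400))
cv2.imwrite("pics/v9.png",np.hstack([a,b]))
E
```

```text
{'t': 8.1333, 'position': array([564.513, 140.894,  44.476]), 'force': array([ 1.618,  5.821, -1.728]), 'ft_torque': array([ 1.215, -0.469,  0.039]), 'finger_gap': 51.792637807251026}
```

View pics/v9.png

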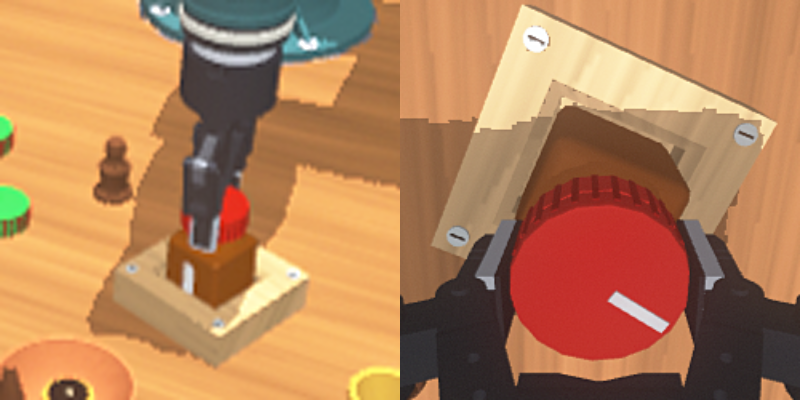

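Emit:
carry_out:
  rows:
    - [[0.004,0,0.005],[0,0,0],0]
    - [[0.004,0,0.01],[0,0,0],0]
    - [[0.004,0,0.015],[0,0,0],0]
    - [[0.004,0,0.02],[0,0,0],0]
    - [[0.004,0,0.02],[0,0,0],0]

```text
t: 8.65
position: [564.1, 141.4, 41.6]
ee_rot: [[-0.052, 0.999, 0.001], [0.999, 0.052, 0.0], [0.0, 0.001, -1.0]]
force: [-5.0, 3.1, 19.0]
finger_gap: 52.3
```

Emit:
carry_out:
  rows:
    - [[0,0,0.004],[0,0,0],0]
    - [[0,0,0.008],[0,0,0],0]
    - [[0,0,0.008],[0,0,0],0]

```text
t: 8.9
position: [564.2, 141.6, 41.5]
ee_rot: [[-0.053, 0.999, 0.003], [0.999, 0.053, 0.001], [0.001, 0.003, -1.0]]
force: [-13.4, 2.6, 40.5]
finger_gap: 51.9
```

Emit:
carry_out:
  rows:
    - [[0,-0.006,-0.004],[0,0,0],0]
    - [[0,-0.008,-0.004],[0,0,0],0]
    - [[0,-0.008,-0.004],[0,0,0],0]

```text
t: 9.15
position: [563.5, 141.6, 41.4]
ee_rot: [[-0.053, 0.999, 0.004], [0.999, 0.053, 0.001], [0.001, 0.004, -1.0]]
force: [-2.3, 4.6, 23.0]
finger_gap: 51.9
```

```bash
python3 - <<'E'
from h import *
o=readout.get_obs(); print({k:o[k] for k in("t","position","force","ft_torque","finger_gap","joint_pos")})
m=camera_model("wrist"); im=capture("wrist"); s=capture("scene"); cv2.imwrite("pics/w7.png",im); cv2.imwrite("pics/s7.png",s); ms=camera_model("scene")
# expected seated jar body corners in scene, yaw -21.2 centre 563.5,141.3
a=np.radians(-21.2); R=np.array([[np.cos(a),-np.sin(a)],[np.sin(a),np.cos(a)]])
S=4; x0,y0=270,175; v=cv2.resize(s[y0:y0+75,x0:x0+100],None,fx=S,fy=S,interpolation=cv2.INTER_CUBIC)
u=v.copy()
for z,c in((68,(255,255,0)),(34,(255,0,0)),(8,(0,255,0))):
    q=np.array([proj(ms,[*( [563.6,141.4]+R@np.array(k)*28),z]) for k in((1,1),(1,-1),(-1,-1),(-1,1))])
    cv2.polylines(u,[np.int32((q-[x0,y0]+.5)*S)],True,c,1)
cv2.imwrite("pics/v10.png",np.hstack([v,u]))
E
```

```text
{'t': 9.15, 'position': array([563.457, 141.633,  41.38 ]), 'force': array([-2.275,  4.643, 23.006]), 'ft_torque': array([1.094, 0.257, 0.154]), 'finger_gap': 51.8942150447397, 'joint_pos': array([ 0.106,  0.445, -0.214,  0.908,  0.001,  1.624])}
```

View pics/v10.png

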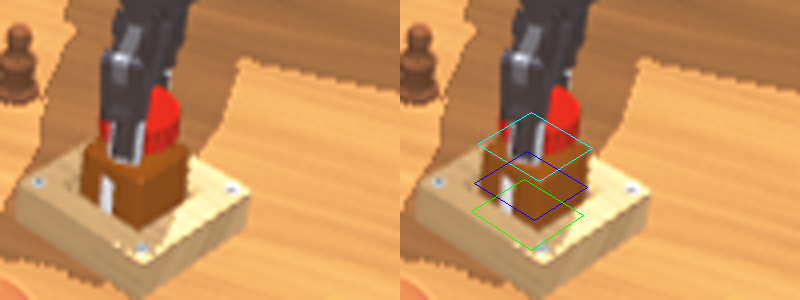

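Emit:
carry_out:
  rows:
    - [[0,0,-0.002],[0,0,-0.02],0]
    - [[0,0,-0.003],[0,0,-0.05],0]
    - [[0,0,-0.003],[0,0,-0.08],0]
    - [[0,0,-0.003],[0,0,-0.11],0]
    - [[0,0,-0.003],[0,0,-0.14],0]
  grip_force: 100

```text
t: 9.67
position: [563.1, 141.6, 41.5]
ee_rot: [[-0.476, 0.879, 0.002], [0.879, 0.476, 0.001], [-0.0, 0.003, -1.0]]
force: [-3.9, 5.4, 17.8]
finger_gap: 51.7
```

```bash
python3 - <<'E'
from h import *
o=readout.get_obs(); print({k:o[k] for k in("t","position","force","ft_torque","finger_gap")}); print(np.degrees(np.arctan2(o["ee_rot"][1,1],o["ee_rot"][0,1])))
E
```

```text
{'t': 9.6667, 'position': array([563.066, 141.644,  41.508]), 'force': array([-3.874,  5.361, 17.757]), 'ft_torque': array([ 1.383,  0.313, -0.346]), 'finger_gap': 51.72124860392668}
28.45318827206337
```

Emit:
carry_out:
  rows:
    - [[0,0,0],[0,0,-0.03],0]
    - [[0,0,0],[0,0,-0.06],0]
    - [[0,0,0],[0,0,-0.09],0]
    - [[0,0,0],[0,0,-0.12],0]
    - [[0,0,0],[0,0,-0.15],0]
    - [[0,0,0],[0,0,-0.18],0]
    - [[0,0,0],[0,0,-0.2],0]

```text
t: 10.25
position: [563.0, 141.9, 41.6]
ee_rot: [[-0.903, 0.431, 0.002], [0.431, 0.903, 0.002], [-0.001, 0.003, -1.0]]
force: [-3.1, 7.1, 18.5]
finger_gap: 51.7
```

```bash
python3 - <<'E'
from h import *
o=readout.get_obs(); print({k:o[k] for k in("t","position","force","ft_torque","finger_gap")}); print(np.degrees(np.arctan2(o["ee_rot"][1,1],o["ee_rot"][0,1])))
m=camera_model("wrist"); im=capture("wrist"); s=capture("scene"); cv2.imwrite("pics/w8.png",im); cv2.imwrite("pics/s8.png",s); np.savez("w8.npz",pos=o["position"],ee=o["ee_rot"],**{k:m[k] for k in("K","position","rotation")})
a=cv2.resize(s[140:260,240:360],(400,400),interpolation=cv2.INTER_CUBIC);b=cv2.resize(im[100:350,130:380],(400,400),interpolation=cv2.INTER_CUBIC)
cv2.imwrite("pics/v11.png",np.hstack([a,b]))
E
```

```text
{'t': 10.25, 'position': array([563.004, 141.913,  41.561]), 'force': array([-3.06 ,  7.147, 18.512]), 'ft_torque': array([ 1.683,  0.56 , -0.258]), 'finger_gap': 51.67968139749087}
64.49421338270362
```

View pics/v11.png

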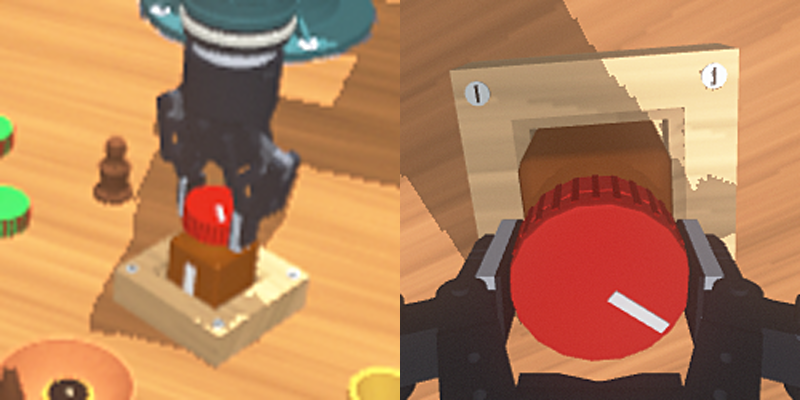

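```bash
python3 - <<'E'
from h import *
m=dict(np.load("w8.npz"))
f=lambda u,v,z: onz(m,(130+(u-400)/1.6,100+v/1.6),z)
for nm,a,b,z in(("cap",(610,296),(667,329),103),("jar",(545,128),(655,119),68),("jarR",(670,150),(671,205),68),("blk",(450,70),(738,48),34)):
    d=f(*b,z)-f(*a,z); print(nm,np.degrees(np.arctan2(d[1],d[0])),np.linalg.norm(d))
print(f(600,282,103))
E
```

```text
cap 30.57978865393463 21.184608115052967
jar 69.2978596378798 37.917485786309065
jarR -21.76155040038046 21.000705997935192
blk 68.80409251379173 116.57526048811191
[563.034 140.427 103.   ]
```

Emit:
carry_out:
  rows:
    - [[0,0,0],[0,0,-0.02],0]
    - [[0,0,0],[0,0,-0.04],0]
    - [[0,0,0],[0,0,-0.04],0]
    - [[0,0,-0.005],[0,0,-0.04],0]
    - [[0,0,-0.01],[0,0,-0.04],0]
    - [[0,0,-0.015],[0,0,-0.04],0]
    - [[0,0,-0.02],[0,0,-0.04],0]

```text
t: 10.93
position: [562.1, 141.2, 44.3]
ee_rot: [[-0.948, 0.319, 0.0], [0.319, 0.948, -0.0], [-0.0, -0.0, -1.0]]
force: [-0.7, 2.2, -1.5]
finger_gap: 51.8
```

```bash
python3 - <<'E'
from h import *
o=readout.get_obs(); print({k:o[k] for k in("t","position","force","ft_torque","finger_gap")}); print(np.degrees(np.arctan2(o["ee_rot"][1,1],o["ee_rot"][0,1])))
E
```

```text
{'t': 10.9333, 'position': array([562.137, 141.192,  44.305]), 'force': array([-0.715,  2.166, -1.452]), 'ft_torque': array([0.297, 0.016, 0.036]), 'finger_gap': 51.75238035389783}
71.39740089706072
```

Emit:
carry_out:
  rows:
    - [[0,0,-0.01],[0,0,0],0]
    - [[0,0,-0.02],[0,0,0],0]
    - [[0,0,-0.03],[0,0,0],0]
    - [[0,0,-0.04],[0,0,0],0]

```text
t: 11.27
position: [562.1, 141.0, 52.2]
ee_rot: [[-0.948, 0.319, -0.0], [0.319, 0.948, -0.0], [0.0, -0.0, -1.0]]
force: [-0.3, -0.2, -0.5]
finger_gap: 51.6
```

Only the cap's weight (about 0.5 N) is on the gripper, so the cap is free. I'll lift it the rest of the way.

Emit:
carry_out:
  rows:
    - [[0,0,-0.02],[0,0,0],0]
    - [[0,0,-0.05],[0,0,0],0]
    - [[0,0,-0.08],[0,0,0],0]
    - [[0,0,-0.105],[0,0,0],0]
    - [[0,0,-0.116],[0,0,0],0]
    - [[0,0,-0.116],[0,0,0],0]
    - [[0,0,-0.116],[0,0,0],0]
    - [[0,0,-0.116],[0,0,0],0]

```text
t: 11.93
position: [562.1, 141.2, 75.2]
ee_rot: [[-0.948, 0.319, -0.0], [0.319, 0.948, -0.0], [0.0, -0.0, -1.0]]
force: [0.1, 0.0, -0.4]
finger_gap: 51.9
```

```bash
python3 - <<'E'
from h import *
o=readout.get_obs(); print({k:o[k] for k in("t","position","force","ft_torque","finger_gap")})
im=capture("wrist"); s=capture("scene"); cv2.imwrite("pics/w9.png",im); ms=camera_model("scene")
a=np.radians(-21.2); R=np.array([[np.cos(a),-np.sin(a)],[np.sin(a),np.cos(a)]])
S=5; x0,y0=265,155; v=cv2.resize(s[y0:y0+80,x0:x0+80],None,fx=S,fy=S,interpolation=cv2.INTER_CUBIC)
q=np.array([proj(ms,[*([563.3,141.4]+R@np.array(k)*28),68]) for k in((1,1),(1,-1),(-1,-1),(-1,1))])
cv2.polylines(v,[np.int32((q-[x0,y0]+.5)*S)],True,(255,255,0),1)
for z,rad in((90,21.5),(115,27)):
    q=np.array([proj(ms,[563.3+rad*np.cos(k),141.4+rad*np.sin(k),z]) for k in np.linspace(0,6.28,40)])
    cv2.polylines(v,[np.int32((q-[x0,y0]+.5)*S)],True,(255,0,0),1)
b=cv2.resize(im[100:350,130:380],(400,400),interpolation=cv2.INTER_CUBIC)
cv2.imwrite("pics/v12.png",np.hstack([v,b]))
E
```

```text
{'t': 11.9333, 'position': array([562.056, 141.191,  75.183]), 'force': array([ 0.069,  0.018, -0.445]), 'ft_torque': array([ 0.037, -0.012, -0.017]), 'finger_gap': 51.92494436323589}
```

View pics/v12.png

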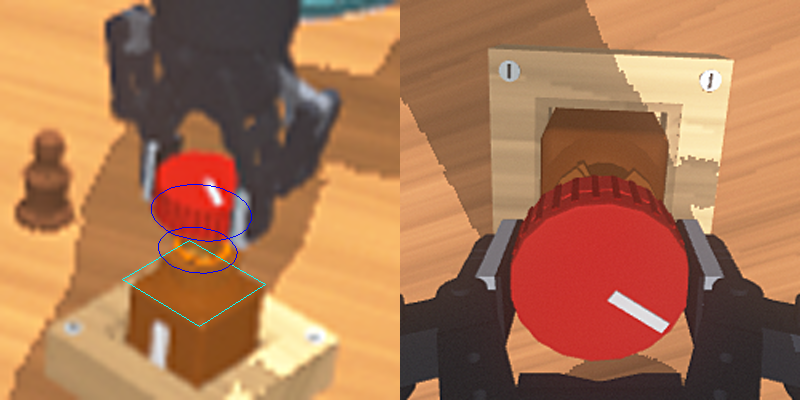

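```bash
python3 -c "
from bench import ticket; print(ticket.finish_job())"
```

```text
the job is handed in; nothing more can be done
None
```

The red cap is off, held level in the gripper about 25 mm above the open mouth. The amber jar is still seated in the brace block. I handed the job in at about 12 s of the 48 s.

**How it went:** I lifted the jar by its shut cap and lined it up with the block at about -21°. After lowering it into the socket, I turned the cap about 68° anticlockwise, which left it at about 58° past the jar's x. Then I lifted straight up.

**Last checks**
- **Cap free:** the force on the gripper is 0.45 N, which is the cap's weight alone. The finger opening is steady at 51.9 mm.
- **Jar seated:** the jar's top outline in the scene picture matches the seated position to within about a pixel (some 3 mm). It sits square in the socket in the wrist picture.
- **Other wares:** nothing was touched that I saw, but I did not compare a final overhead picture.

**What failed or disagreed**
- **First grasp:** it closed on air above the cap. The fingertips stood about 33 mm behind the reported tool point, so I regrasped lower.
- **Force on the way in:** it was 87 N at the end of one move, when the jar caught the socket's edge, before it slid in. That is under the 120 N limit, but I only have the reading at the end of that move.
- **Bottoming height:** the jar stopped about 1 mm higher than I calculated. I took that as slight slip in the grasp, because it stayed at the same height when pressed with 40 N and nudged sideways.

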